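Balance the stall's see-saw plank on its ridge block

ROBOT

A 7-joint arm with a two-finger parallel gripper is mounted at the origin on the work surface. World frame = base frame: x ahead of the robot, y to its left, z up, the work surface at z = 0. Lengths are in m, angles in rad, forces in N, time in s.
With the tool pointing down it reaches from about 0.425 to 0.825 m from the base axis. Payload 3.6 kg.
Tool frame: the origin (TCP) lies where the fingers leave the gripper's body, on its centre line; the fingertips stand 73 mm ahead of it and the grasp point (between the pads) lies 54 mm ahead of it; x points along the fingers, y is the direction in which the jaws open and shut, and the axes are right-handed (so a half turn about x gives the same grasp; the last joint's range is limited). The gripper opens to 85 mm and grips with 20 to 120 N. Pads are 22 mm wide; open, the fingers measure 114 mm over their backs; the gripper's body (76 mm by 85 mm) begins 54 mm behind the grasp point. The pads swing forward as they close: fully open they stand 13 mm farther back than shut.
Start: joints at [1.143, 0.615, -0.013, 1.423, 0.008, 1.103, -0.04], TCP at [0.254, -0.598, 0.304] pointing down, gripper open.
Joint ranges: [-3.12, 3.12], [-0.3, 2.06], [-1.34, 1.32], [0.26, 2.42], [-1.36, 4.5], [0.01, 1.98], [-2.84, 2.84]. Speed limits (rad/s): [2.79, 2.79, 3.14, 3.14, 3.14, 3.14, 3.14].

INTERFACE

Orientations are given as a unit quaternion [x, y, z, w].
In Python, from station import arm, snapshot, camera_info, ticket gives the robot as it stands. Calls block until the motion is done:
- arm.movep(position, orientation): joint-space move of the TCP to a pose.
- arm.line_to(position, velocity=0.15, ori=None): straight line of the TCP; ori=None keeps the orientation; velocity is the mean speed in m/s.
- arm.move_j(angles): joint-space move.
- arm.move_gripper(opening, effort=None): opening from 0.0 (shut) to 1.0 (fully open); effort is the grip in N (None keeps the last); returns when the fingers have stopped.
- arm.pause(seconds).
- arm.ik(position, orientation): joint angles nearest the present ones, or None.
- snapshot(name): name is "side" or "top" or "wrist"; returns the picture (420x560x3 uint8, blue, green, red); there is no depth.
- camera_info(name): a dict with "fx", "fy", "cx", "cy" (pixels), "dist_coeffs" ([k1, k2, p1, p2, k3] as OpenCV has them; the pictures are not rectified), "R" (3x3) and "t" (3): a world point X has camera coordinates R X + t; the wrist camera has in their place "T_tool_cam" (4x4, takes a point from camera to tool coordinates, whose origin is the TCP and whose axes are the tool frame's). Camera axes: x right, y down, z forward; pixel columns grow to the right and rows downward; lengths in m; the calibration is good to about 2 mm. A picture is of the moment at which its call begins: read the wrist's pose just before it. camera_info takes no time and is no camera call.
A pose or a line that the arm cannot do raises arm.MotionError and nothing moves.
- ticket.finish_job(): hands the job in, once; it reports no verdict.
Readings, each from a call of its own:
- arm.read_time(): time.
- arm.read_joint_positions(): joint angles.
- arm.read_dq(): joint speeds.
- arm.read_effort(): joint torques, N m.
- arm.read_tool_pos(): TCP position.
- arm.read_eef_rot(): TCP orientation.
- arm.read_ft_force(): force on the tool from outside, world axes, zero at the start.
- arm.read_wrist_torque(): the same for the moment, N m.
- arm.read_opening(): opening from 0.0 (shut) to 1.0 (fully open).
Only numpy, scipy, OpenCV 4.12 (cv2) and the standard library are available. Lean on these libraries where they do the work, as an engineer would, in place of code of your own. Each camera call takes 0.05 s, during which the arm holds its last target.

TASK

Set up the stall's see-saw: lift the long plank with the two toy houses off its rack, lay it squarely across the ridge block, feel which way it is heavy and shift it until it balances, then let go so that it rides level on the ridge alone. Lay it down gently, never pressing hard on the ridge or letting an end tip down to the table, and leave everything else on the stall where it is.

Things in the scene. Friction and masses are not known exactly. Their poses are not given: they have to be found in the camera images.
- plank_mid (a point): Middle of the see-saw plank, a straight bare wooden bar 420 mm long (x axis), 36 mm wide (y), 24 mm thick (z up); point at mid-length, mid-width and half-way up (12 mm below the top face). Grip it across its 36 mm width near here. Mass 0.39 to 0.47 kg; hidden ballast puts the centre of mass anywhere up to 52 mm to either side of this point along x, which cannot be seen
- plank: The same plank; origin at the centre of its underside, x along its length, z up. A toy house is glued on top near each end (two-storey at +x, cottage at -x): they begin 134 mm or more from the middle, are up to 68 mm wide and stand up to 78 mm above the plank. The rest of its top is bare
- rack: The fixed low plywood rack on which the plank lies at the start: a runner 270 mm long (its x axis) with two blocks 26 mm long and 44 mm wide, 115 mm either side of its middle, tops 45 mm above the table; between the blocks only the runner, 30 mm wide and 12 mm high. Origin on the table under its middle
- ridge: Fixed wooden ridge block (fulcrum): foot 100 x 75 x 12 mm with a steep wedge; its blunt felt-topped ridge, 66 mm above the table, is 12 mm wide (x axis) and 28 mm long (y axis). The plank is to lie along this x axis, either way round, crossing the ridge square. Fingers can stand either side of it when the plank (36 mm wide) lies on it. Origin on the table under its centre
- ridge_top (a point): Centre of the top of the ridge, 66 mm above the table; axes as the ridge block's
- tin: Bystander, to be left alone: a small closed aluminium tin, 38 mm across and 26 mm high; origin at the centre of its underside
- tile_block: Bystander, to be left alone: a small terracotta sample block, 34 x 22 x 20 mm; origin at the centre of its underside
- house_a: Bystander, to be left alone: a loose one-storey toy house, 91 x 76 mm plinth, about 75 mm high; origin at the centre of its underside
- house_b: Bystander, to be left alone: a loose two-storey toy house, 86 x 76 mm plinth, about 115 mm high; origin at the centre of its underside
- house_c: Bystander, to be left alone: a loose one-storey toy house, 86 x 76 mm plinth, about 70 mm high; origin at the centre of its underside
- glue: Bystander, to be left alone: a white glue bottle, 48 mm across, 110 mm high; origin at the centre of its underside
- brush: Bystander, to be left alone: a paint brush 170 mm long lying on the table
Mind the look-alikes: they are no part of the job. Leave any purple look-alike of the ridge alone.

How it is judged:
By the outcome, as a careful person would: the job done as asked, in the order asked, and still so for the second after the job is handed in, with the robot touching nothing.
It also fails if it takes over 72 s, if anything falls off the work surface, if the arm or the gripper's body presses on something with over 40 N, if the wrist force passes 120 N, or if a joint passes its speed limit or range.

## Working session

There is one attempt and no reset: what is moved stays moved. The work goes in short steps, each a Python script; the robot and the scene stay as the last script left them, time stands still between calls to the robot, and variables do not carry over. Pictures are saved under pics/ and viewed, and the job is handed in when it is done.

```bash
ls; mkdir -p pics; python3 - <<'E'
from station import arm, snapshot, camera_info, ticket
import cv2
for n in ["side","top","wrist"]:
    im=snapshot(n); cv2.imwrite(f"pics/{n}0.png",im)
    print(n,camera_info(n))
print(arm.read_time(),arm.read_tool_pos(),arm.read_eef_rot(),arm.read_joint_positions(),arm.read_ft_force(),arm.read_wrist_torque())
E
```

```text
pics
side {'fx': 402.97374364413514, 'fy': 402.97374364413514, 'cx': 283.47384097276137, 'cy': 203.93647491589215, 'dist_coeffs': array([-0.09035038,  0.        ,  0.        ,  0.        ,  0.        ]), 'R': array([[-0.83430254, -0.55107744,  0.01590337],
       [-0.31540438,  0.45344895, -0.8336091 ],
       [ 0.45217181, -0.70049818, -0.55212585]]), 't': array([0.48551054, 0.25171235, 0.75804936])}
top {'fx': 472.6543909948273, 'fy': 472.6543909948273, 'cx': 274.86833154097855, 'cy': 219.55267426806793, 'dist_coeffs': array([-0.16931303,  0.        ,  0.        ,  0.        ,  0.        ]), 'R': array([[-0.01991767, -0.99978088,  0.00644111],
       [-0.99817881,  0.01951801, -0.05707981],
       [ 0.05694158, -0.00756628, -0.99834884]]), 't': array([-0.02214593,  0.58476013,  1.36811579])}
wrist {'fx': 329.9488169403247, 'fy': 329.9488169403247, 'cx': 276.8000887354864, 'cy': 215.1216882623743, 'dist_coeffs': array([-0.08094785,  0.        ,  0.        ,  0.        ,  0.        ]), 'T_tool_cam': array([[-5.75471420e-04, -2.61110954e-01,  9.65308623e-01,
        -6.95892943e-02],
       [ 9.99999763e-01,  2.14364462e-04,  6.54137110e-04,
        -8.53963475e-06],
       [-3.77730229e-04,  9.65308771e-01,  2.61110769e-01,
        -6.62386620e-02],
       [ 0.00000000e+00,  0.00000000e+00,  0.00000000e+00,
         1.00000000e+00]])}
0.15 [ 0.25401998 -0.59783262  0.30298073] [-0.69274162 -0.14182401  0.69301892 -0.14042713] [ 1.14255963  0.61573021 -0.01264324  1.4245362   0.00808541  1.10338943
 -0.04035374] [-0.39454031  0.96887739  0.22945452] [ 0.02392047  0.02953162 -0.00305134]
```

View pics/side0.png

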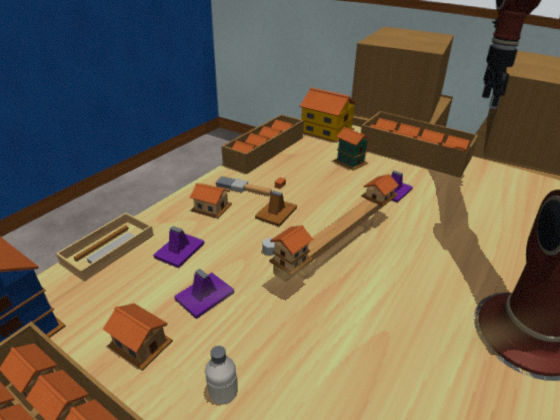

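View pics/top0.png

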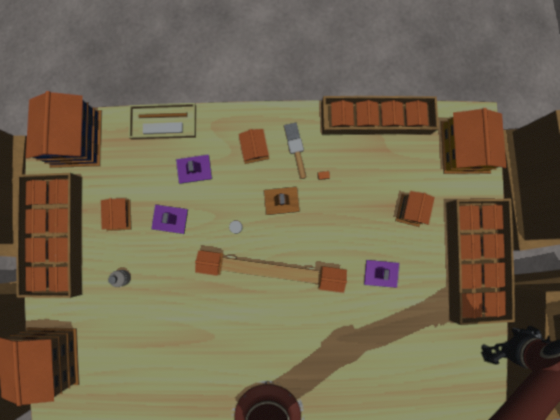

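View pics/wrist0.png

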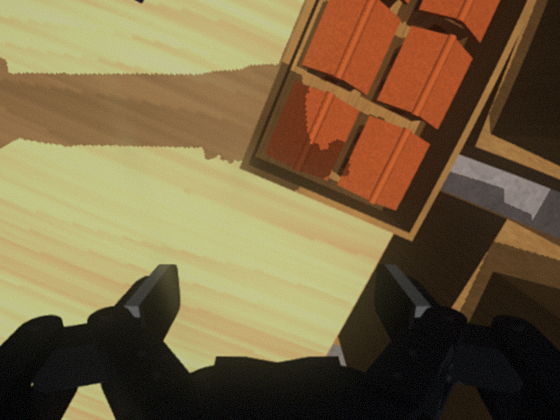

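The side and top views show one brown wood ridge, at top (282,200) and side (277,207). The look-alikes are purple ridges at top (193,168), (170,218) and (381,273). The plank is at top (270,270), with houses at (209,262) and (333,279).

```bash
cat > h.py <<'E'
from station import arm, snapshot, camera_info, ticket
import numpy as np, cv2
def ray(n,uv,pose=None):
    c=camera_info(n); K=np.array([[c['fx'],0,c['cx']],[0,c['fy'],c['cy']],[0,0,1]])
    p=cv2.undistortPoints(np.array([[uv]],float),K,c['dist_coeffs'])[0,0]
    d=np.array([p[0],p[1],1.])
    if n=='wrist':
        from scipy.spatial.transform import Rotation as R
        Rt=R.from_quat(pose[1]).as_matrix(); T=c['T_tool_cam']
        return Rt@T[:3,3]+pose[0], Rt@T[:3,:3]@d
    return -c['R'].T@c['t'], c['R'].T@d
def onz(n,uv,z,pose=None):
    o,d=ray(n,uv,pose); return o+d*(z-o[2])/d[2]
def tri(*rays):
    A=np.zeros((3,3));b=np.zeros(3)
    for o,d in rays:
        d=d/np.linalg.norm(d);P=np.eye(3)-np.outer(d,d);A+=P;b+=P@o
    x=np.linalg.solve(A,b)
    return x,[np.linalg.norm(np.cross(x-o,d/np.linalg.norm(d))) for o,d in rays]
def proj(n,X,pose=None):
    c=camera_info(n); K=np.array([[c['fx'],0,c['cx']],[0,c['fy'],c['cy']],[0,0,1]])
    if n=='wrist':
        from scipy.spatial.transform import Rotation as R
        T=np.eye(4);T[:3,:3]=R.from_quat(pose[1]).as_matrix();T[:3,3]=pose[0]
        M=np.linalg.inv(T@c['T_tool_cam']);Rm,t=M[:3,:3],M[:3,3]
    else: Rm,t=c['R'],c['t']
    return cv2.projectPoints(np.atleast_2d(np.array(X,float)),cv2.Rodrigues(Rm)[0],t,K,c['dist_coeffs'])[0][:,0]
def pose(): return np.array(arm.read_tool_pos()),np.array(arm.read_eef_rot())
E
python3 - <<'E'
from h import *
def crop(f,x0,y0,x1,y1,s,o):
    im=cv2.imread(f)[y0:y1,x0:x1]; cv2.imwrite(o,cv2.resize(im,None,fx=s,fy=s,interpolation=cv2.INTER_CUBIC))
crop('pics/top0.png',190,180,350,300,5,'pics/topc.png')
crop('pics/side0.png',250,165,410,285,5,'pics/sidec.png')
for uv in [(209,262),(270,270),(333,279)]: print(onz('top',uv,.07))
print(onz('top',(282,200),.066))
E
```

```text
[0.46520085 0.15439172 0.07      ]
[ 0.43971218 -0.01679913  0.07      ]
[ 0.41044283 -0.1935025   0.07      ]
[ 0.63649074 -0.0546186   0.066     ]
```

View pics/topc.png

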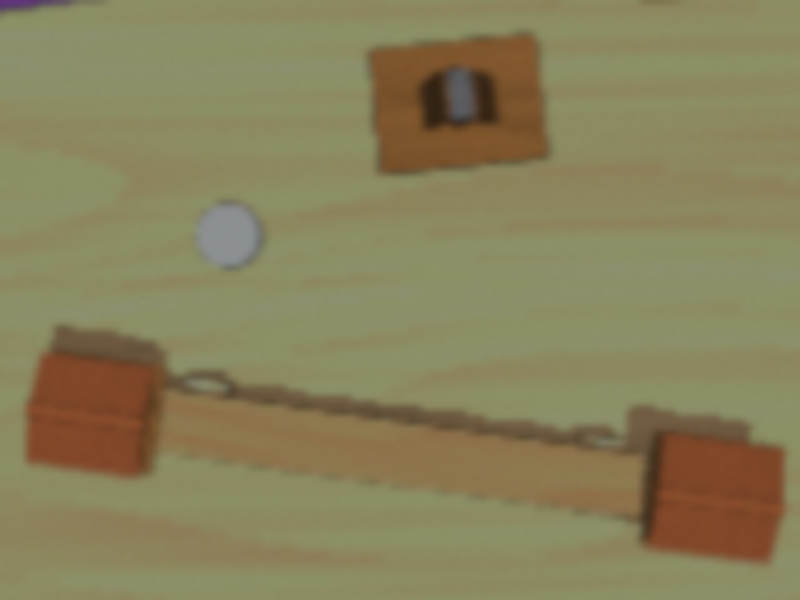

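View pics/sidec.png

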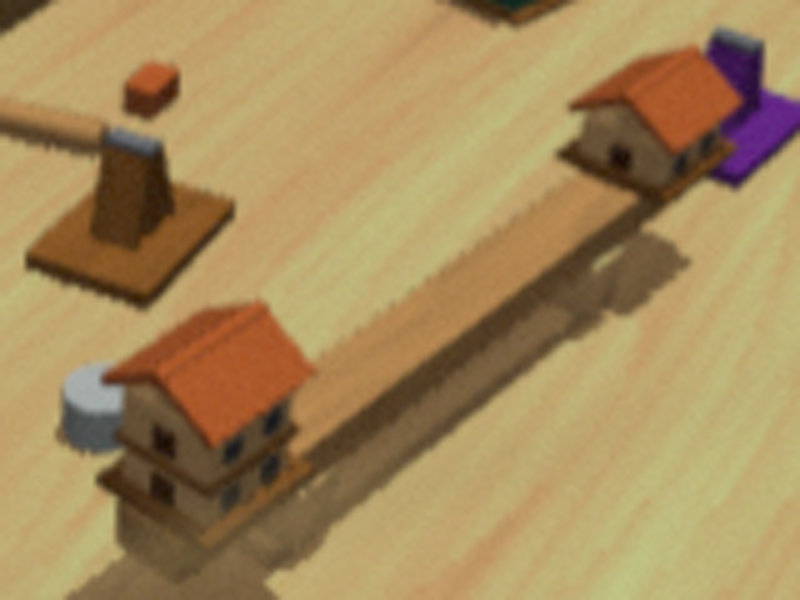

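```bash
cat >> h.py <<'E'
from scipy.spatial.transform import Rotation as Rn
def ori(ang,flip=False):
    # plank x-axis heading ang (rad); tool y along plank y (perp)
    y=np.array([-np.sin(ang),np.cos(ang),0])*(-1 if flip else 1); x=np.array([0,0,-1.]); z=np.cross(x,y)
    return Rn.from_matrix(np.stack([x,y,z],1)).as_quat()
E
python3 - <<'E'
from h import *
for f in (0,1):
    for a,p in ((81.1,[.54,-.03,.33]),(81.1,[.44,-.017,.111]),(95.3,[.636,-.055,.13])):
        q=arm.ik(p,ori(np.radians(a),f)); print(f,a,q)
F=[];T=[]
for i in range(10): F.append(arm.read_ft_force());T.append(arm.read_wrist_torque())
print(np.std(F,0),np.std(T,0),arm.read_time())
E
```

```text
0 81.1 [ 0.69127393  0.64932745 -1.14784373  1.68435318  0.62560715  1.22724181
  2.38242493]
0 81.1 [-0.2623436   0.66637173  0.37343498  2.20420075 -0.6560717   0.37866189
 -2.63957503]
0 95.3 [-0.19977969  0.83449514  0.44302043  1.6350539  -0.4687832   0.77963909
 -2.59470774]
1 81.1 [ 0.30231861  0.44654243 -0.42741325  1.69533903  0.20848578  1.04488954
 -0.34862985]
1 81.1 [ 0.10307943  0.63878162 -0.16628754  2.19336517  0.30883113  0.33068156
 -0.47925709]
1 95.3 [ 0.25942567  0.81802877 -0.36060561  1.61851613  0.37702774  0.77460731
 -0.17616953]
[0.00000000e+00 1.11022302e-16 5.55111512e-17] [3.46944695e-18 0.00000000e+00 0.00000000e+00] 0.15
```

```bash
python3 - <<'E'
from h import *
q=ori(np.radians(81.1),1)
P=[]
for i,p in enumerate(([.62,-.03,.33],[.48,-.02,.33])):
    arm.movep(p,q); po=pose(); im=snapshot('wrist'); cv2.imwrite(f'pics/w{i+1}.png',im); P.append(po); print(po,arm.read_time())
np.save('P.npy',np.array([np.r_[a,b] for a,b in P]))
E
```

```text
(array([ 0.62001189, -0.03183045,  0.32981416]), array([-0.53760646, -0.45871016,  0.53825329, -0.45918153])) 2.6083
(array([ 0.48017111, -0.0205578 ,  0.33060458]), array([ 0.53789004,  0.45882842, -0.53716313,  0.46000713])) 3.275
```

View pics/w1.png

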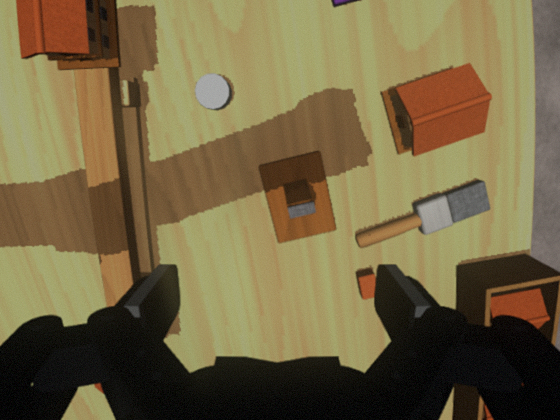

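View pics/w2.png

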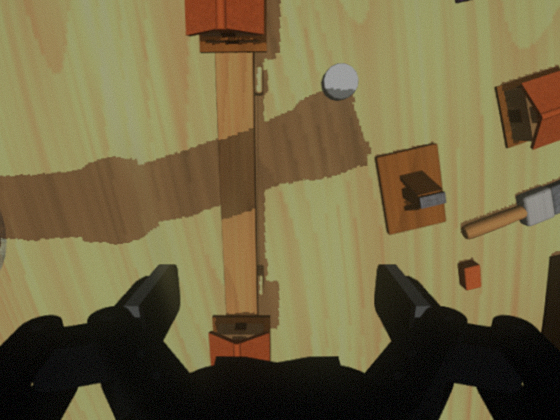

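Both views show the brown ridge (w1 300,210; w2 432,200) and the plank, which is nearly vertical in w2 (x≈218–257). I'll zoom in for measurement.

```bash
python3 - <<'E'
from h import *
def crop(f,x0,y0,x1,y1,s,o):
    im=cv2.imread(f)[y0:y1,x0:x1]; return cv2.resize(im,None,fx=s,fy=s,interpolation=cv2.INTER_CUBIC)
a=crop('pics/w1.png',250,145,350,255,4,'');b=crop('pics/w2.png',365,135,465,245,4,'')
cv2.imwrite('pics/ridgec.png',np.hstack([a,b]))
a=crop('pics/w2.png',180,30,330,330,2,'');b=crop('pics/w1.png',60,30,210,330,2,'')
cv2.imwrite('pics/plankc.png',np.hstack([a,b]))
E
```

```text
(no output)
```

View pics/ridgec.png

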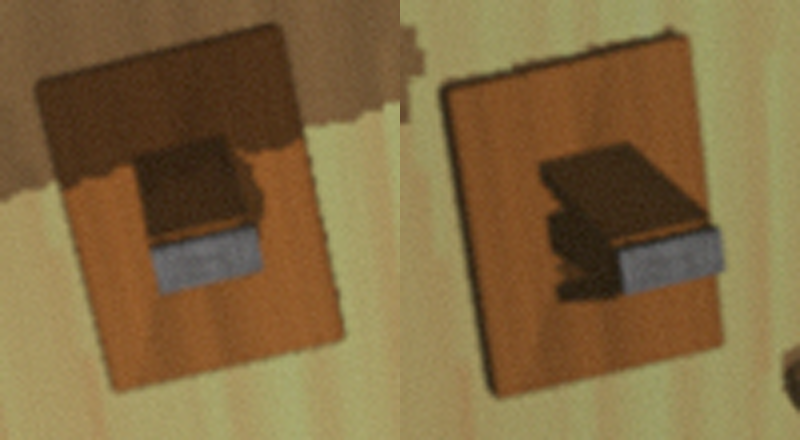

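View pics/plankc.png

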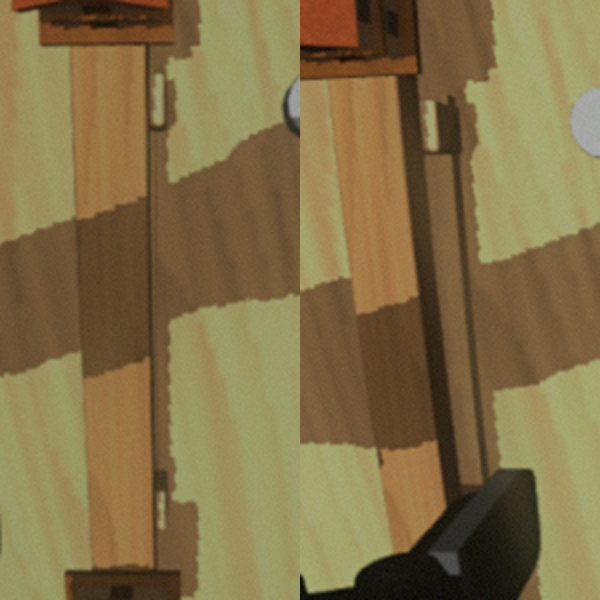

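```bash
python3 - <<'E'
from h import *
P=np.load('P.npy');p1=(P[0,:3],P[0,3:]);p2=(P[1,:3],P[1,3:])
f1=lambda c:(c[0]/4+250-.375,c[1]/4+145-.375); f2=lambda c:((c[0]-400)/4+365-.375,c[1]/4+135-.375)
def pair(l1,l2,exp):
    out=[]
    for a,b in zip(l1,l2):
        x,e=tri(ray('wrist',f1(a),p1),ray('wrist',f2(b),p2)); out.append(x); print(x.round(4),np.round(e,4))
    out=np.array(out);print('mean',out.mean(0).round(4)); return out
for l1,l2 in (([(152,246),(258,226),(262,268),(161,294)],[(619,252),(718,227),(723,270),(625,294)]),([(37,80),(278,24),(344,340),(115,390)],[(441,88),(688,36),(722,345),(495,396)])):
    o=pair(l1,l2,0)
    for v in (o[3]-o[0],o[2]-o[1]): print('x-ax',np.linalg.norm(v),np.degrees(np.arctan2(-v[1],-v[0])))
    for v in (o[1]-o[0],o[2]-o[3]): print('y-ax',np.linalg.norm(v),np.degrees(np.arctan2(v[1],v[0])))
# plank
g2=lambda c:(c[0]/2+180-.25,c[1]/2+30-.25); g1=lambda c:((c[0]-300)/2+60-.25,c[1]/2+30-.25)
print('plinth corner', tri(ray('wrist',g1((401,76)),p1),ray('wrist',g2((147,45)),p2)), tri(ray('wrist',g1((328,80)),p1),ray('wrist',g2((71,46)),p2)))
for z in (.069,):
    L=[onz('wrist',g2(c),z,p2) for c in [(71,48),(92,566)]];R=[onz('wrist',g2(c),z,p2) for c in [(147,48),(156,566)]]
    print(L,R)
    for a in (L,R): d=a[0]-a[1]; print(np.degrees(np.arctan2(d[1],d[0])),np.linalg.norm(d))
    d=(L[0]+R[0]-L[1]-R[1])/2; d/=np.linalg.norm(d); n=np.array([-d[1],d[0],0]); print('w',(L[0]-R[0])@n,(L[1]-R[1])@n,'mid',(L[0]+R[0]+L[1]+R[1])/4,np.degrees(np.arctan2(d[1],d[0])))
    for c in [(328,80),(402,80),(437,440),(380,455)]: print('w1',(onz('wrist',g1(c),z,p1)),(onz('wrist',g1(c),z,p1)-(L[0]+R[0]+L[1]+R[1])/4)@n)
# top view edges
t=lambda c:(c[0]/5+190-.4,c[1]/5+180-.4)
A=[onz('top',t(c),.069) for c in [(165,388),(640,452)]];B=[onz('top',t(c),.069) for c in [(165,452),(640,518)]]
print('top',A,B,'ridge',onz('top',t((461,95)),.066))
print('end-house roof/rack blocks')
E
```

```text
[ 0.629  -0.0493  0.0641] [0.0006 0.0006]
[ 0.6573 -0.0481  0.0618] [0.0002 0.0002]
[ 0.6566 -0.0588  0.0654] [0. 0.]
[ 0.6295 -0.0614  0.0657] [0.0002 0.0002]
mean [ 0.6431 -0.0544  0.0643]
x-ax 0.012146166337055436 92.27411875610376
x-ax 0.011318310230269586 86.24164205295537
y-ax 0.02844306225268016 2.482071759694937
y-ax 0.027262135859127568 5.362182838245859
[ 0.6024 -0.008   0.0031] [0.0002 0.0002]
[ 0.6748 -0.0021  0.0118] [0.0004 0.0004]
[ 0.6832 -0.1006  0.0103] [0.0003 0.0003]
[ 0.6104 -0.1066  0.0079] [0.0002 0.0002]
mean [ 0.6427 -0.0543  0.0083]
x-ax 0.09907007644306244 94.64697748340494
x-ax 0.09886925496881667 94.87214604904996
y-ax 0.07316651092336177 4.611545910369038
y-ax 0.07307156570196778 4.689483397670093
plinth corner (array([0.47991723, 0.11575888, 0.06482074]), [np.float64(0.00022554783213690345), np.float64(0.00022554783213683179)]) (array([0.44484482, 0.12035293, 0.06909924]), [np.float64(0.0001749346268005383), np.float64(0.00017493462680047244)])
[array([0.4446723 , 0.11967799, 0.069     ]), array([ 0.4017911 , -0.14909484,  0.069     ])] [array([0.47984277, 0.11378473, 0.069     ]), array([ 0.43794522, -0.15460263,  0.069     ])]
80.93517717537209 0.27217206509318553
81.12725377407929 0.2716379562916968
w 0.035659202716284505 0.036570727356201975 mid [ 0.44106285 -0.01755869  0.069     ] 81.03112114959929
w1 [0.4447964  0.12019882 0.069     ] 0.01778821077805419
w1 [0.48184348 0.11261627 0.069     ] -0.019988006212459646
w1 [ 0.4508015  -0.06846489  0.069     ] -0.017555753667838687
w1 [ 0.41585105 -0.07219914  0.069     ] 0.016385202030790816
top [array([0.47803525, 0.115856  , 0.069     ]), array([ 0.43675806, -0.15064664,  0.069     ])] [array([0.44206627, 0.11647265, 0.069     ]), array([ 0.39964971, -0.14985493,  0.069     ])] ridge [ 0.64048687 -0.05413546  0.066     ]
end-house roof/rack blocks
```

```bash
cat >> h.py <<'E'
PY=np.radians(81.03); RY=np.radians(94.75)
def ft(n=12,dt=.05):
    F=[];T=[]
    for i in range(n):
        arm.pause(dt);F.append(arm.read_ft_force());T.append(arm.read_wrist_torque())
    return np.mean(F,0),np.mean(T,0),np.std(F,0),np.std(T,0)
def com(tare,m,ang):
    # returns weight, offset of load along plank x, plank y
    F=m[0]-tare[0];T=m[1]-tare[1]
    # T = r x F, F=(0,0,Fz): T=(ry*Fz,-rx*Fz)
    r=np.array([-T[1],T[0]])/F[2]; u=np.array([np.cos(ang),np.sin(ang)])
    return F,T,r@u, r@np.array([-u[1],u[0]])
E
python3 - <<'E'
from h import *
q=ori(PY,1); m=np.array([.4405,-.0175])
arm.move_gripper(.8,60)
arm.movep([*m,.19],q); arm.pause(.2)
t=ft(8); print('tare',t)
arm.line_to([*m,.109],.1); print(arm.read_time(),arm.read_ft_force())
cv2.imwrite('pics/pre.png',snapshot('wrist'))
arm.move_gripper(0,80); print(arm.read_opening(),arm.read_time(),arm.read_tool_pos())
arm.pause(.2);print(ft(3))
arm.line_to([*m,.119],.03); arm.pause(.3)
g=ft(12); print('load',g); print(com(t,g,PY),arm.read_time())
cv2.imwrite('pics/held.png',snapshot('wrist'))
cv2.imwrite('pics/helds.png',snapshot('side'))
np.save('tare.npy',np.array(t))
E
```

```text
tare (array([-0.10987644,  0.15953586,  0.21486819]), array([-0.03367848, -0.01315511,  0.00411161]), array([0.41109111, 0.39825907, 0.56425452]), array([0.0351652 , 0.03075941, 0.01641367]))
5.7833 [ 0.6582361  -0.28900571 -0.01883985]
0.40765281466959713 6.225 [ 0.44054819 -0.01751423  0.10961865]
(array([-1.23360637, -0.1225157 ,  4.92838525]), array([0.00274723, 0.19130949, 0.00371541]), array([0.31908492, 0.34320674, 0.16187034]), array([0.01164822, 0.03354051, 0.03496714]))
load (array([ 0.42433049,  0.08091444, -3.98742159]), array([-0.04843417, -0.00546461,  0.00800487]), array([0.34502987, 0.57838798, 0.39800221]), array([0.02395681, 0.05009278, 0.0267379 ]))
(array([ 0.53420693, -0.07862141, -4.20228977]), array([-0.01475569,  0.00769049,  0.00389326]), np.float64(0.003753741447552141), np.float64(-0.0012602111263290453)) 7.9583
```

View pics/held.png

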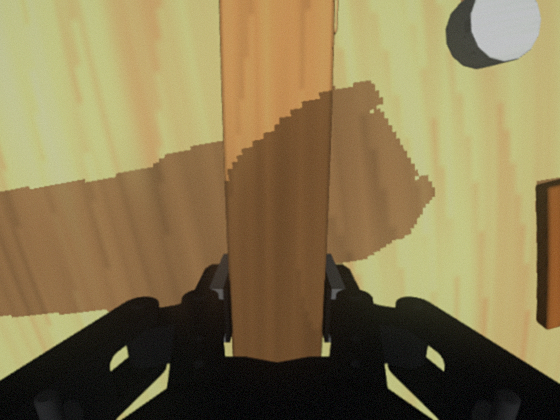

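View pics/helds.png

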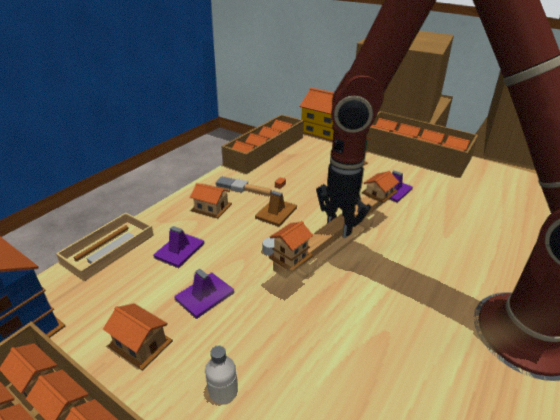

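```bash
python3 - <<'E'
from h import *
m=[.4405,-.0175]
arm.line_to([*m,.18],.12)
arm.movep([.6418,-.0543,.18],ori(RY,1)); arm.pause(.2)
g=ft(80,.03); print('load',g); print(com((np.zeros(3),np.zeros(3)),g,RY),arm.read_time(),arm.read_opening(),pose())
np.save('g2.npy',np.array(g))
cv2.imwrite('pics/h2s.png',snapshot('side'));cv2.imwrite('pics/h2t.png',snapshot('top'))
cv2.imwrite('pics/h2w.png',snapshot('wrist'))
im=snapshot('side')[130:290,170:420];cv2.imwrite('pics/h2sc.png',cv2.resize(im,None,fx=3,fy=3,interpolation=cv2.INTER_CUBIC))
E
```

```text
load (array([ 0.08121663, -0.08561985, -3.9970197 ]), array([-0.06653052, -0.00124077, -0.00108446]), array([0.42412513, 0.56331128, 0.49042951]), array([0.02880164, 0.02996989, 0.02879535]))
(array([ 0.08121663, -0.08561985, -3.9970197 ]), array([-0.06653052, -0.00124077, -0.00108446]), np.float64(0.016613569634446854), np.float64(-0.0010689873513152395)) 12.4167 0.4082226909518646 (array([ 0.64178295, -0.05430769,  0.17998532]), array([ 0.47883765,  0.52030702, -0.47885858,  0.52027836]))
```

View pics/h2sc.png

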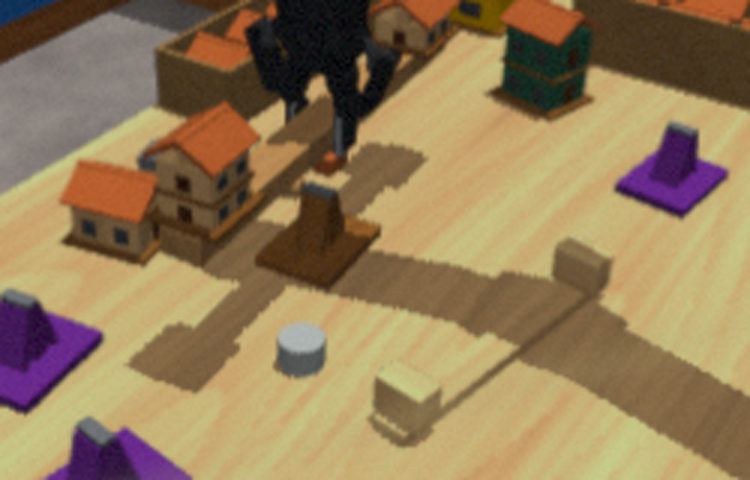

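View pics/h2t.png

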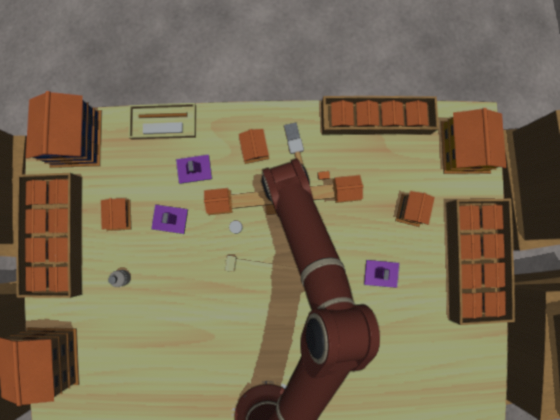

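View pics/h2w.png

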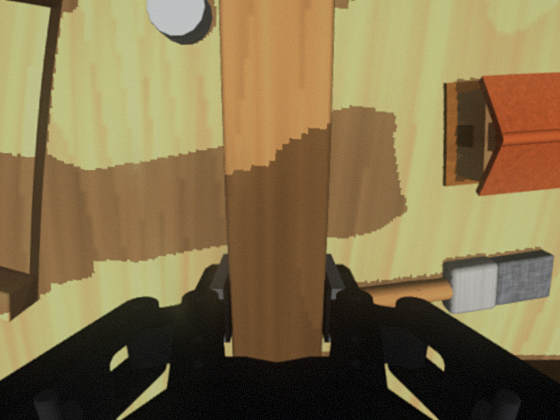

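```bash
python3 - <<'E'
from h import *
u=np.array([np.cos(RY),np.sin(RY)]); c=np.array([.6418,-.0543])-.014*u
arm.line_to([*c,.136],.08); arm.pause(.15)
b=ft(16,.02); print(b[0],b[1])
z=.1325
while z>.127:
    arm.line_to([*c,z],.03); arm.pause(.05); f=ft(8,.02)
    print(round(z,4),arm.read_tool_pos()[2].round(5),f[0].round(2),f[1].round(3))
    if f[0][2]-b[0][2]>2.8: break
    z-=.0004
g=ft(25,.02);print(g[0],g[1],arm.read_time())
im=snapshot('side')[130:290,170:420];cv2.imwrite('pics/l1.png',cv2.resize(im,None,fx=3,fy=3,interpolation=cv2.INTER_CUBIC))
E
```

```text
[-0.0146981   0.20972329 -4.04576349] [-0.07132481 -0.0017995   0.00158535]
0.1325 0.13251 [ 0.18 -0.08 -4.21] [-0.06  -0.014 -0.012]
0.1321 0.13212 [-0.08 -0.1  -4.07] [-0.058 -0.008 -0.002]
0.1317 0.1317 [-0.16 -0.13 -3.85] [-0.06  -0.008  0.01 ]
0.1313 0.13129 [-0.2  -0.06 -4.19] [-0.051 -0.01  -0.015]
0.1309 0.13089 [ 0.09  0.05 -4.11] [-0.055 -0.017  0.013]
0.1305 0.13076 [-0.66 -0.22 -1.27] [-0.056  0.162  0.007]
0.1301 0.13072 [-2.82 -0.68  4.21] [-0.061  0.57   0.034]
[-3.24949418 -0.56539755  5.47241512] [-0.05824635  0.6486514   0.03948519] 17.225
```

View pics/l1.png

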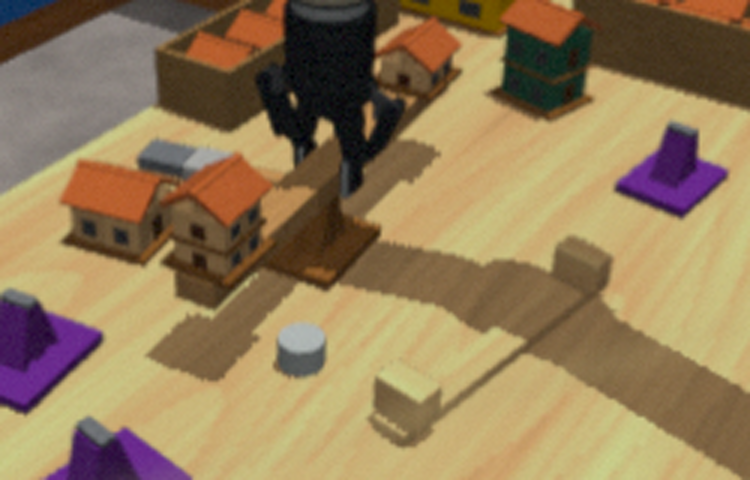

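```bash
cat >> h.py <<'E'
A=(222,265,180,232);B=(292,325,136,168)
def gray(): return cv2.cvtColor(snapshot('side'),cv2.COLOR_BGR2GRAY).astype(np.float64)
def sh(r,g,w):
    a=r[w[2]:w[3],w[0]:w[1]];b=g[w[2]:w[3],w[0]:w[1]]
    return cv2.phaseCorrelate(a,b,cv2.createHanningWindow(a.shape[::-1],cv2.CV_64F))[0]
E
python3 - <<'E'
from h import *
u=np.array([np.cos(RY),np.sin(RY)]); c=np.array([.6418,-.0543])-.014*u
arm.line_to([*c,.1304],.03); arm.pause(.1); f=ft(10,.02); print(f[0],f[1])
if -3.5<f[0][2]<2.5:
    r=gray(); F=[];T=[]; print(sh(r,gray(),A),sh(r,gray(),B))
    t0=arm.read_time(); arm.move_gripper(.47); print('open',arm.read_time()-t0,arm.read_opening())
    tip=False
    for k in range(10):
        for i in range(4): arm.pause(.02);F.append(arm.read_ft_force());T.append(arm.read_wrist_torque())
        g=gray(); a=sh(r,g,A);b=sh(r,g,B); print(round(arm.read_time()-t0,2),np.round(a,2),np.round(b,2))
        if abs(a[1]-b[1])>1.3: tip=True;break
    if tip: arm.move_gripper(0,30)
    print(tip,np.mean(F,0),np.mean(T,0),len(F),np.std(T,0),arm.read_time(),arm.read_opening())
    cv2.imwrite('pics/r1.png',snapshot('side')); cv2.imwrite('pics/r1w.png',snapshot('wrist'))
    im=cv2.imread('pics/r1.png')[130:290,170:420];cv2.imwrite('pics/r1c.png',cv2.resize(im,None,fx=3,fy=3,interpolation=cv2.INTER_CUBIC))
E
```

```text
[-3.05441234 -0.44706098  5.2017886 ] [-0.06432293  0.62230907  0.03992701]
```

```bash
cat > rel.py <<'E'
from h import *
import sys
def release(tag,op=.47,n=10):
    r=gray(); F=[];T=[]; print(sh(r,gray(),A),sh(r,gray(),B))
    t0=arm.read_time(); arm.move_gripper(op); print('open',arm.read_time()-t0,arm.read_opening())
    tip=False
    for k in range(n):
        for i in range(4): arm.pause(.02);F.append(arm.read_ft_force());T.append(arm.read_wrist_torque())
        g=gray(); a=sh(r,g,A);b=sh(r,g,B); print(round(arm.read_time()-t0,2),np.round(a,2),np.round(b,2))
        if abs(a[1]-b[1])>1.3: tip=True;break
    if tip: arm.move_gripper(0,30)
    print(tip,np.mean(F,0),np.mean(T,0),len(F),np.std(T,0),arm.read_time(),arm.read_opening())
    im=snapshot('side'); cv2.imwrite(f'pics/{tag}.png',im); cv2.imwrite(f'pics/{tag}w.png',snapshot('wrist'))
    im=im[130:290,170:420];cv2.imwrite(f'pics/{tag}c.png',cv2.resize(im,None,fx=3,fy=3,interpolation=cv2.INTER_CUBIC))
    return tip
E
python3 - <<'E'
from rel import *
u=np.array([np.cos(RY),np.sin(RY)]); c=np.array([.6418,-.0543])-.014*u
for z in (.1307,.131,.1312):
    arm.line_to([*c,z],.03); arm.pause(.1); f=ft(8,.02); print(z,arm.read_tool_pos(),f[0],f[1])
    if f[0][2]<1.5: break
if -3.8<f[0][2]<2: release('r1')
E
```

```text
0.1307 [ 0.64300252 -0.06828726  0.13072113] [-2.88410053 -0.50898728  4.4857995 ] [-0.07884639  0.50749375  0.02687185]
0.131 [ 0.64298762 -0.06824958  0.13073582] [-1.16333472 -0.04574769  1.01366401] [-0.07043959  0.21086078  0.01333309]
(0.5284112339480558, 0.026772029499191774) (-0.08600746378466795, 0.006154615072654579)
open 0.22499999999999787 0.4692048236353816
0.34 [0.58 0.42] [-0.22 -0.01]
0.46 [0.44 0.21] [-0.06  0.09]
0.57 [0.34 0.72] [-0.23 -0.25]
0.69 [0.46 0.51] [-0.25  0.09]
0.81 [0.47 0.02] [0.02 0.08]
0.93 [0.28 0.65] [-0.23 -0.14]
1.04 [0.46 0.66] [-0.04 -0.07]
1.16 [0.49 0.01] [0.   0.04]
1.27 [0.27 0.56] [-0.09 -0.22]
1.39 [0.49 0.66] [-0.14 -0.06]
False [ 0.0032522   0.03118248 -0.00064949] [ 0.00783004  0.00229306 -0.00070884] 40 [0.02589123 0.02756608 0.02693234] 20.3 0.4694809577412941
```

View pics/r1c.png

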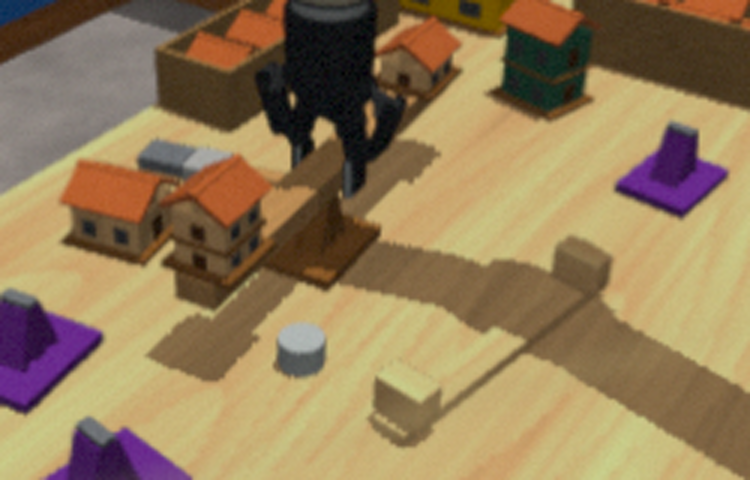

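View pics/r1w.png

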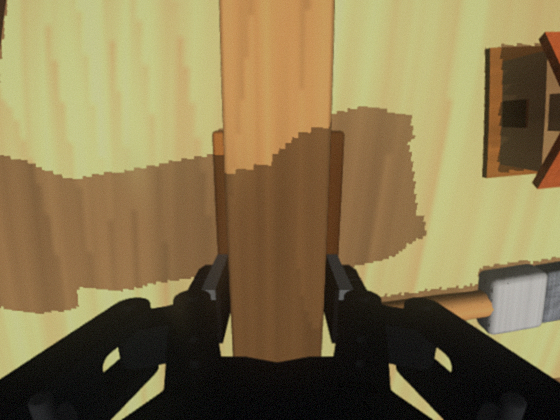

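```bash
python3 - <<'E'
from h import *
po=pose(); print(po)
u=np.array([np.cos(RY),np.sin(RY)]);n=np.array([-u[1],u[0]])
im=cv2.imread('pics/r1w.png')[110:180,190:370];cv2.imwrite('pics/foot.png',cv2.resize(im,None,fx=4,fy=4,interpolation=cv2.INTER_CUBIC))
for uv in [(215,131),(343,131),(217,230),(342,230)]:
    X=onz('wrist',uv,.012,po)[:2]-po[0][:2]; print('foot',X@u,X@n)
for uv in [(222,60),(332,60),(229,250),(328,250)]:
    X=onz('wrist',uv,.090,po)[:2]-po[0][:2]; print('plank',X@u,X@n)
E
```

```text
(array([ 0.64297149, -0.06825999,  0.13100601]), array([ 0.47885112,  0.52028554, -0.47883847,  0.52030595]))
foot 0.06355919387445685 0.03418232851920475
foot 0.06360791904470751 -0.03728611674723522
foot 0.0056388907114894625 0.03561330556131647
foot 0.005669256200029016 -0.03955872295325579
plank 0.08648060397983881 0.016876993294498596
plank 0.08649474036602252 -0.017651451945510904
plank 0.023081721314884302 0.016784498500098145
plank 0.023095435116071927 -0.01870714704712708
```

View pics/foot.png

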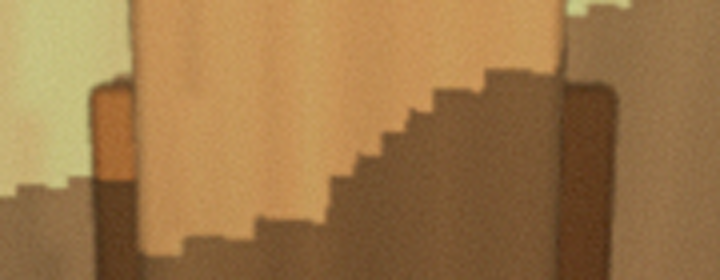

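```bash
python3 - <<'E'
from rel import *
u=np.array([np.cos(RY),np.sin(RY)]); c=np.array([.6418,-.0543])-.014*u
arm.move_gripper(0,60); arm.pause(.1); print(ft(4,.02)[0],arm.read_opening())
arm.line_to([*c,.137],.03); arm.pause(.25)
g=ft(70,.02); 
com_=-( (g[1][0]-.004)*u[1]*0)  # placeholder
t=(np.zeros(3),np.array([.004,.001,0])); r=com(t,g,RY); print(g[0],g[1],'com',r[2],r[3],arm.read_time())
d=np.clip(r[2],.0145,.019)-.0138; print('shift',d)
np.save('d.npy',d)
c=c-d*u+np.array([.001,0])
arm.line_to([*c,.133],.03); arm.pause(.2); b=ft(10,.02); z=.1315
while z>.129:
    arm.line_to([*c,z],.03); arm.pause(.08); f=ft(6,.02); print(round(z,4),f[0].round(2),f[1].round(3))
    if f[0][2]-b[0][2]>1.8: break
    z-=.00025
np.save('c.npy',[*c,z])
if f[0][2]>2.5:
    z+=.0004; arm.line_to([*c,z],.03); arm.pause(.1); f=ft(6,.02); print(z,f[0].round(2))
if -3.5<f[0][2]<3: release('r2',.47,12)
E
```

```text
[-0.07244716 -0.25352923  1.1790664 ] 0.4152430421236304
[ 1.05701386e-01  1.06345891e-03 -4.06533589e+00] [-0.06050802 -0.00481419 -0.00546873] com 0.01593175308275706 0.00011128851127205111 22.55
shift 0.0021317530827570617
0.1315 [-0.05  0.21 -3.82] [-0.076  0.005 -0.   ]
0.1313 [ 0.06  0.16 -3.67] [-0.034 -0.008  0.003]
0.131 [-0.51 -0.18 -1.52] [-0.043  0.156  0.009]
(0.6852334555021855, -0.06548436035833305) (-0.2906315386518443, -0.08695679071770712)
open 0.22499999999999787 0.4703231883711499
0.34 [0.64 0.02] [0.24 0.03]
0.46 [ 0.65 -0.25] [0.14 0.18]
0.57 [ 0.55 -0.67] [ 0.16 -0.04]
0.69 [0.53 0.02] [0.15 0.  ]
0.81 [ 0.6  -0.51] [0.41 0.34]
0.93 [0.65 0.07] [ 0.11 -0.09]
1.04 [ 0.69 -0.64] [0.25 0.34]
1.16 [0.6  0.01] [ 0.16 -0.02]
1.27 [ 0.53 -0.56] [0.31 0.45]
1.39 [0.63 0.05] [0.12 0.1 ]
1.51 [ 0.68 -0.31] [0.41 0.41]
1.62 [0.53 0.07] [ 0.17 -0.11]
False [ 0.07937624 -0.0104056  -0.03874954] [ 0.00243814  0.00219172 -0.00380954] 48 [0.03521704 0.02755157 0.03067589] 26.3 0.46581701771027756
```

View pics/r2c.png

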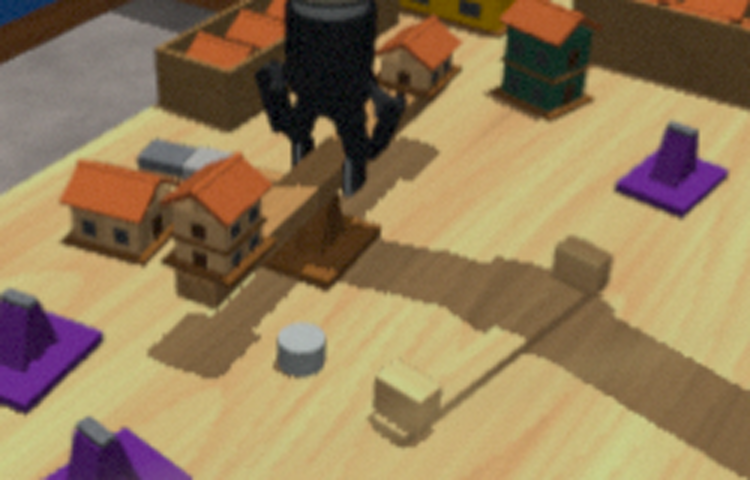

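View pics/r2w.png

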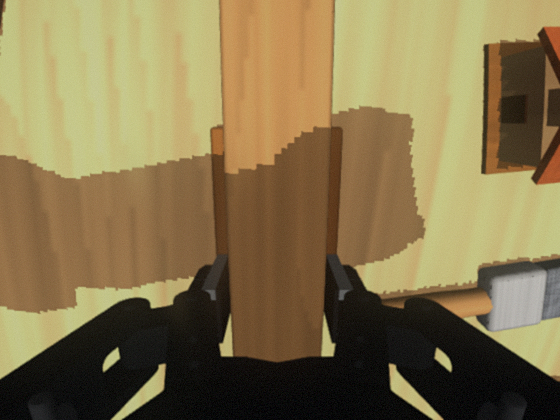

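The plank stays level with the fingers clear of it. I'll open further, withdraw straight up and check.

```bash
python3 - <<'E'
from rel import *
c=np.load('c.npy'); r=gray()
arm.move_gripper(.7); print(arm.read_ft_force())
p=arm.read_tool_pos(); arm.line_to([p[0],p[1],.24],.06); 
g=gray(); print(sh(r,g,A),sh(r,g,B)); arm.pause(.8); g2=gray(); print(sh(g,g2,A),sh(g,g2,B),arm.read_time())
po=pose(); w=snapshot('wrist'); cv2.imwrite('pics/fw.png',w)
im=snapshot('side'); cv2.imwrite('pics/f.png',im); cv2.imwrite('pics/fc.png',cv2.resize(im[120:280,170:420],None,fx=3,fy=3,interpolation=cv2.INTER_CUBIC))
cv2.imwrite('pics/ft.png',snapshot('top'))
print(po)
E
```

```text
[ 0.37959874 -0.78940508  0.17122698]
(0.6279076064046478, 0.2981795041587816) (0.23723427001403152, -0.14540582271677494)
(0.27777874852978357, -0.23446080374804978) (-0.13435328948147074, 0.1476101858807226) 29.6417
(array([ 0.6441424 , -0.07038914,  0.2399853 ]), array([ 0.47883727,  0.52028953, -0.47884882,  0.52030518]))
```

View pics/fc.png

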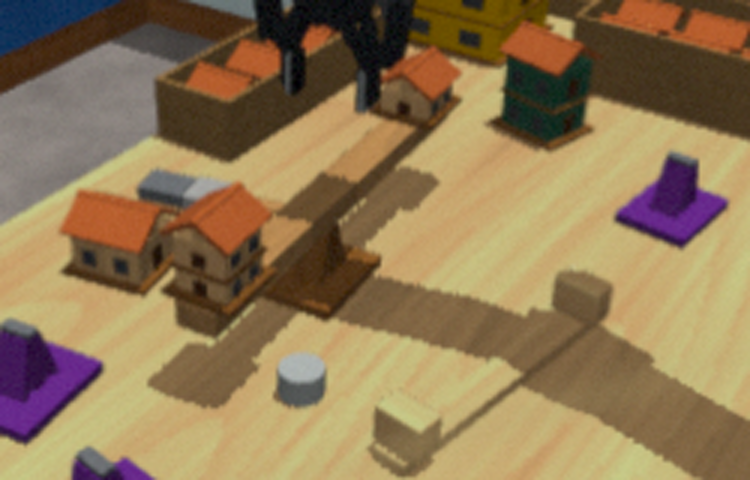

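View pics/fw.png

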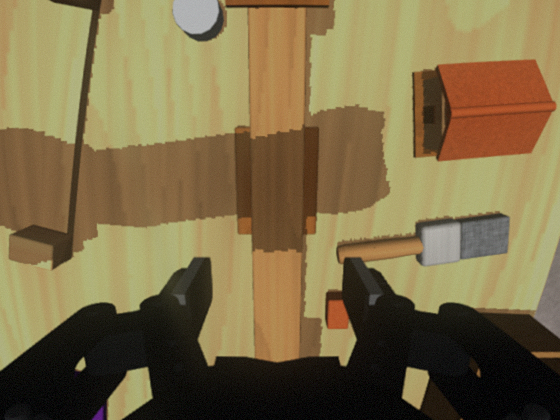

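View pics/ft.png

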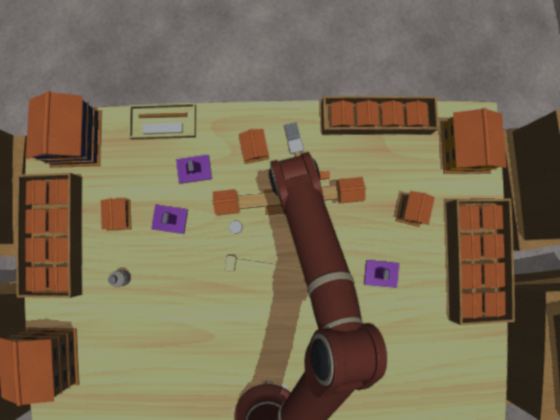

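The plank crosses the brown ridge square in fw (foot x 236–318, plank 250–307) and is still level. The bystanders are where they were: tin at top (236,227), brush (294,140), tile still in place (325,175).

```bash
python3 - <<'E'
from h import *
ticket.finish_job(); print(arm.read_time())
E
```

```text
the job is handed in; nothing more can be done
the job is handed in; nothing more can be done
```

The see-saw is set up: the plank rides level on the brown ridge alone with the gripper clear, and I handed the job in at about 30 s.

- **Lift and first lay:** I gripped the plank near its middle and lifted it off the rack. The wrist reading put its weight at about 4.1 N, with the heavy side about 16 mm towards the two-storey house. I laid it square on the ridge with the ridge about 14 mm towards that side. It stayed level when I let go.
- **Shift:** I gripped it again and moved it 2.1 mm along its length and about 1 mm sideways. I lowered it until the ridge carried about half its weight, then released it and withdrew straight up.
- **Final checks:** With the gripper away, the side camera showed no tilt over about 0.8 s beyond the roughly 0.7-pixel noise. The plank lies parallel to the ridge foot, and none of the bystanders had visibly moved.

**What disagreed or ran high:**
- **Contact force:** The first touch put about 9.5 N on the ridge for a moment before I backed off. That is more than I wanted, but well inside the limits.
- **Ridge position:** The cameras differed by about 2 mm on where the ridge stands.
- **Weight offset:** An early short zero reading suggested about 4 mm and not 16 mm. Longer readings settled it at about 16 mm.

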